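# Wind up the bench clamp with its removable crank

### The job

Take the loose crank from its tray, fit it fully home on the clamp's upright square shaft and wind the shaft clockwise until the printed bracket is held snugly between the jaws, feeling for the fit rather than forcing the crank down, and without crushing the bracket. Then lift the crank off and stand it upright, let go, in the tray again, leaving the bracket clamped and the spool, the gear and the screwdriver undisturbed.

Things in the scene. Friction and masses are not known exactly. Their poses are not given: they have to be found in the camera images.
- clamp: Bench clamp fixed to the table; origin at the centre of its underside. Aluminium base 110 x 290 x 20 mm (its x, y, z); at its -y end a fixed dark steel jaw 80 mm wide, top 65 mm above the table; at its +y end a blue gearbox 76 x 76 mm, top 70 mm above the table, from which the upright square steel shaft rises at (0, +80 mm). The moving jaw slides between them.
- shaft_seat (a point): Point on the shaft's upright axis at the top of its collar, 72 mm above the table: the crank's underside rests here when fully home. The square part, 18 x 18 mm, rises 16 mm above it, then a round nose of 18 mm diameter to 24 mm, its last 4 mm tapered. It does not turn with the shaft: which way the square faces differs each time, is not reported, and must be seen or felt.
- jaw: Moving jaw, dark steel, 80 x 23 mm, top 66 mm above the table; origin under its gripping face (a rubber pad that gives 1 mm per 35 N), which looks along -y of the clamp. Driven by the shaft: clockwise from above closes it, 12 mm per radian, against a drag of 0.5 to 0.6 N m; each newton of squeeze on the bracket adds 0.012 N m. The shaft stays where it is left and holds a squeeze of up to 40 N.
- fixed_face (a point): Centre of the fixed jaw's gripping face, which looks along +y of the clamp.
- bracket_mid (a point): Centre of the loose white 3D-printed U-shaped bracket, 60 x 40 x 50 mm (x, y, z), 0.09 kg, standing on the clamp's base between the jaws, its 40 mm side roughly along the clamp's y. The jaw starts 12 to 30 mm of travel (1.0 to 2.5 rad of shaft) short of gripping it. Snug means 12 N or more; over 70 N crushes it.
- bracket: The same printed bracket; origin at the centre of its underside.
- crank_grip (a point): Centre of the crank's orange grip block, on the axis of its socket, 56 mm above the crank's underside. The block is 26 mm (crank x) by 20 mm (crank y) by 32 mm high, to be gripped across its 20 mm, or used to press and turn the crank. The crank's x axis points from the socket to the knob.
- crank_knob (a point): Middle of the crank's upright black knob, 22 mm diameter, 39 mm high (43 to 82 mm above the crank's underside), 70 mm along the crank's x from the socket axis. The knob spins freely on the crank about its own upright axis.
- crank: The loose crank, about 0.4 kg; origin at the centre of its underside, z up. Steel hub 42 x 42 x 30 mm with a blind square socket in its underside, 19.6 mm wide, 25 mm deep, a 2 mm chamfer at the mouth, sides along the crank's x and y; a flat steel arm 16 mm wide (30 to 40 mm up) to the knob; the orange grip block on the hub. Stands by itself on its hub.
- tray: Grey open tray, 140 x 140 x 16 mm, walls and floor 4 mm thick, fixed to the table; origin at the centre of its underside. The crank starts in it, standing on its hub, turned any way.
- spool: Bystander: filament spool lying flat, black with white, 100 mm diameter, 40 mm high.
- gear: Bystander: green printed gear, 57 mm diameter, 24 mm high.
- driver: Bystander: red screwdriver, 200 mm long, lying on the table.

How it is judged:
On the way, in this order (a step that is already met when the one before it is completed fails the run):
1. the crank is fully home on the square shaft, upright (underside within 3 mm of the collar) (z of crank_grip in the frame of shaft_seat below 0.059 m and horizontal distance between crank_grip and shaft_seat below 0.005 m and angle between crank's own z axis and vertical below 0.1 rad), for 0.2 s.
2. with the crank on the shaft, the moving jaw squeezes the bracket with at least 12 N (all of step 1 and contact force between bracket and jaw above 12 N), for 0.2 s.
At the end, for the whole second after the job is handed in: The crank stands upright (within 0.1 rad), released and at rest on its hub on the tray's floor, its axis within 47 mm of the tray's centre along both sides; the bracket stands upright, still squeezed by the moving jaw with more than 6 N (x of crank in the frame of tray between -0.047 and 0.047 m and y of crank in the frame of tray between -0.047 and 0.047 m and z of crank in the frame of tray below 0.008 m and angle between each of crank, bracket's own z axis and vertical below 0.1 rad and linear speed of crank below 0.02 m/s and contact force between bracket and jaw above 6 N); the robot touches nothing.
It fails at once if the bracket is squeezed by the moving jaw with more than 70 N (contact force between bracket and jaw above 70 N).
It fails at once if before the bracket is clamped, the crank, not yet slipped over the shaft's square (more than 15 mm from home), is forced against it with more than 50 N (contact force between crank and clamp above 50 N and z of crank_grip in the frame of shaft_seat above 0.071 m and contact force between bracket and jaw below 6 N).
It fails at once if the spool is moved more than 20 mm (distance of spool from where it was at the start of the episode above 0.02 m).
It fails at once if the gear is moved more than 20 mm (distance of gear from where it was at the start of the episode above 0.02 m).
It fails at once if the screwdriver is moved more than 20 mm (distance of driver from where it was at the start of the episode above 0.02 m).
It also fails if it takes over 72 s, if anything falls off the work surface, if the arm or the gripper's body presses on something with over 40 N, if the wrist force passes 120 N, or if a joint passes its speed limit or range.

### The arm

A 7-joint arm with a two-finger parallel gripper is mounted at the origin on the work surface. World frame = base frame: x ahead of the robot, y to its left, z up, the work surface at z = 0. Lengths are in m, angles in rad, forces in N, time in s.
With the tool pointing down it reaches from about 0.4 to 0.875 m from the base axis. Payload 4.4 kg.
Tool frame: the origin (TCP) lies at the very end of the fingers, on their centre line; the grasp point (between the pads) lies 19 mm behind it; z points along the fingers, y is the direction in which the jaws open and shut (so a half turn about z gives the same grasp; the last joint's range is limited). The gripper opens to 85 mm and grips with 20 to 120 N. Pads are 22 mm wide; open, the fingers measure 114 mm over their backs; the gripper's body (76 mm by 85 mm) begins 54 mm behind the grasp point. The pads swing forward as they close: fully open they stand 13 mm farther back than shut.
Start: joints at [1.158, 0.628, 0.038, 1.517, -0.027, 0.996, -0.02], TCP at [0.221, -0.611, 0.209] pointing down, gripper open.
Joint ranges: [-3.06, 3.06], [-0.37, 2.12], [-1.25, 1.32], [0.18, 2.47], [-1.1, 4.24], [0.23, 1.98], [-2.94, 2.94]. Speed limits (rad/s): [2.57, 2.57, 3.14, 3.14, 3.14, 3.14, 3.14].

### API

Orientations are given as a rotation vector (axis times angle).
In Python, from plant import get_state, snapshot, camera_model, finish_job gives the robot as it stands. The module is installed in compiled form; this text tells all that it offers.
- The arm moves only by the tool apply_moves, never from a script. Its arguments are lists of equal length, an entry for each row: "gripper": the finger opening in m, from 0 to 0.0854; "translation": the shift along the tool's x, y, z in m, a list of three; "yaw": the turn about the tool's z in degrees. In form: {"gripper": [gripper, ...], "translation": [[tx, ty, tz], ...], "yaw": [yaw, ...]}. A call has 1 to 8 rows; each row is the pose to reach, as a shift and turn from the pose measured when the call began, along the tool's axes at that moment; what a row does not reach only later rows make up. A row lasts 1/8 s, in which the tool goes at most 62.5 mm and 10.7 degrees, less where a joint would pass 70% of its speed; a pose out of reach is approached as far as the arm can. A call with a gripper value outside its range is refused whole. The fingers move at their own pace and stop on an object; the grip force is fixed at half the most. Time passes only in rows, so rows that repeat a pose let the fingers close. It gives the time, the measured TCP pose, the force and the opening at its end, in the units of the state.
- get_state(): the state, without advancing time (a new reading comes with each control period).
- snapshot(name): name is "scene" or "top" or "wrist"; returns the picture (420x560x3 uint8, red, green, blue); there is no depth.
- camera_model(name): a dict with "fovy" (degrees; the focal length in pixels is half the picture's height over the tangent of half this angle, whatever the lens; pixels are square), "cx", "cy" (the principal point, pixels), "k1" (the pictures are not rectified: a ray, as slopes to the right and down, at radius r is drawn at 1 + k1 r^2 times it, then the intrinsics apply), "view" (4x4, takes a point from world to camera coordinates). Camera axes: x right, y up, looking along -z (the intrinsics and any distortion apply to the point x, -y, -z); pixel columns grow to the right and rows downward; lengths in m; the calibration is good to about 2 mm. A picture is of the moment at which its call begins: read the wrist's pose just before it. camera_model takes no time and is no camera call; for the wrist camera it gives the pose at the moment of the call.
- finish_job(): hands the job in, once; it reports no verdict.
The state is a dict: "time_s": time; "q": joint angles; "dq": joint speeds; "joint_torque": joint torques, N m; "eef_pos": TCP position; "ee_rot": TCP orientation; "force": force on the tool from outside, world axes, zero at the start; "torque": the same for the moment, N m; "finger_gap": opening from 0.0 (shut) to 1.0 (fully open).
Only numpy, scipy, OpenCV 4.12 (cv2) and the standard library are available. Lean on these libraries where they do the work, as an engineer would, in place of code of your own. Each camera call takes 0.05 s, during which the arm holds its last target. There are 200 camera calls.

## Working session

There is one attempt and no reset: what is moved stays moved. The work goes in short steps, Python scripts to look and compute and a tool call to move; the robot and the scene stay as the last step left them, time stands still between calls to the robot, and variables do not carry over. Pictures are saved under pics/ and viewed, about 8 in all and at most 12, crops included, and the job is handed in when it is done.

Besides the shell and the picture viewer there is one more tool, called after "Call:" by a JSON object that holds its "fn" and its "kwargs", one argument or row to a line. apply_moves: Moves the arm, as the interface text tells. Its arguments: {"type":"object","properties":{"gripper":{"type":"array","items":{"type":"number"}},"translation":{"type":"array","items":{"type":"array","items":{"type":"number"}}},"yaw":{"type":"array","items":{"type":"number"}}},"required":["gripper","translation","yaw"]}

```bash
mkdir -p pics; cat > h.py <<'E'
import numpy as np, cv2
from plant import get_state, snapshot, camera_model, finish_job
from scipy.spatial.transform import Rotation as R
def intr(m): 
    return 210/np.tan(np.radians(m["fovy"])/2)
def ray(m,u,v):
    f=intr(m); d=np.array([(u-m["cx"])/f,(v-m["cy"])/f]); s=d.copy()
    for _ in range(30): s=d/(1+m["k1"]*(s@s))
    V=np.array(m["view"]); Rm=V[:3,:3]; o=-Rm.T@V[:3,3]
    return o, Rm.T@np.array([s[0],-s[1],-1.])
def onz(m,u,v,z):
    o,d=ray(m,u,v); return o+d*(z-o[2])/d[2]
def proj(m,p):
    V=np.array(m["view"]); c=V[:3,:3]@np.array(p)+V[:3,3]; s=np.array([c[0],-c[1]])/-c[2]
    s=s*(1+m["k1"]*(s@s)); return s*intr(m)+[m["cx"],m["cy"]]
def save(n,im): cv2.imwrite("pics/"+n+".png",im[:,:,::-1])
E
python3 - <<'E'
from h import *
s=get_state(); print(s)
for n in("scene","top","wrist"):
    m=camera_model(n); im=snapshot(n); save(n+"0",im); V=np.array(m["view"]); print(n,m["fovy"],m["cx"],m["cy"],m["k1"],-V[:3,:3].T@V[:3,3])
E
```

```text
{'time_s': 0.0, 'q': array([ 1.15822712,  0.62934204,  0.03841217,  1.51836094, -0.02697151,
        0.99628321, -0.02001136]), 'dq': array([-3.96799593e-05,  1.35384190e-03,  1.06045845e-03, -1.26868517e-03,
        1.24710081e-03,  1.25177627e-04, -2.31960332e-05]), 'joint_torque': array([-3.41278192e-04, -5.63416779e+01,  1.22665476e+00, -1.93451840e+01,
        1.12134096e-02,  1.05687836e-02,  1.93411103e-05]), 'eef_pos': array([ 0.22072144, -0.61067739,  0.20789349]), 'ee_rot': array([-3.09266648e+00, -5.41704743e-01,  5.55675397e-04]), 'force': array([ 0.35933307, -0.49720588,  0.55790146]), 'torque': array([ 0.00659568,  0.02016022, -0.02264785]), 'finger_gap': 0.9975792542747245}
scene 56.71087231312328 282.44155082177866 209.52965560544644 0.020231640683099482 [1.13883338 0.06853476 0.49475763]
top 43.21884376720844 294.3618903451144 211.54505652098277 0.023477759259751915 [0.36062959 0.05672403 1.09296751]
wrist 64.95044506761994 284.0937070020678 213.47347337498235 -0.05144583833658705 [ 0.28447014 -0.58856013  0.37313912]
```

View pics/top0.png

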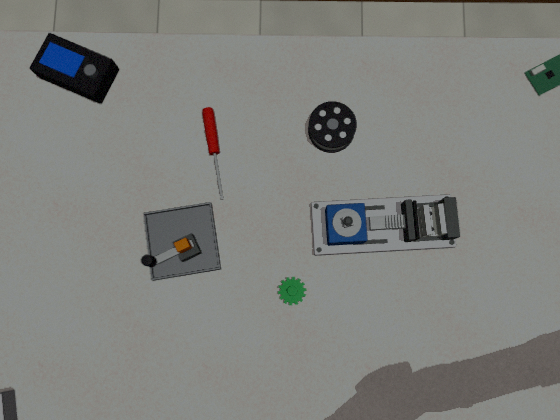

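View pics/scene0.png

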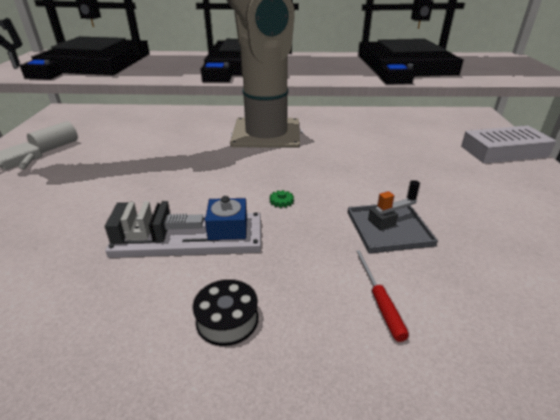

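```bash
python3 - <<'E'
from h import *
m=camera_model("top"); im=cv2.imread("pics/top0.png"); hsv=cv2.cvtColor(im,cv2.COLOR_BGR2HSV)
def blob(lo,hi,box):
    k=cv2.inRange(hsv,np.array(lo),np.array(hi)); b=np.zeros_like(k); x0,y0,x1,y1=box; b[y0:y1,x0:x1]=k[y0:y1,x0:x1]
    c=max(cv2.findContours(b,0,2)[0],key=cv2.contourArea); return cv2.minAreaRect(c)
o=blob((8,150,80),(25,255,255),(140,200,225,290)); print("orange",o, onz(m,*o[0],.076))
print("knob",onz(m,148,260.5,.086))
b=blob((100,120,50),(125,255,255),(300,190,400,260)); print("blue",b,onz(m,*b[0],.07))
print("shaft",onz(m,347.5,221.5,.094))
for p in [(145,211),(212,203.5),(220,269),(152,279)]: print("tray",onz(m,*p,.016))
for p in [(312,201.5),(452,195),(457,247),(315,254)]: print("base",onz(m,*p,.02))
for n,p,z in [("spool",(332,125),.04),("gear",(291,291),.024),("drv",(208,108),.01),("drv2",(222,199),.005)]: print(n,onz(m,*p,z))
cv2.imwrite("pics/crop.png",cv2.resize(np.hstack([im[200:285,140:225],im[190:275,310:395]]),None,fx=4.6,fy=4.6,interpolation=cv2.INTER_CUBIC))
E
```

```text
orange ((181.46392822265625, 244.29380798339844), (10.254996299743652, 13.402568817138672), 66.03751373291016) [0.47014072 0.2682567  0.076     ]
knob [0.43765626 0.32773004 0.086     ]
blue ((346.3231201171875, 222.6846466064453), (38.1507568359375, 38.39156723022461), 86.05481719970703) [ 0.5166957  -0.04965905  0.07      ]
shaft [ 0.51534495 -0.04942186  0.094     ]
tray [0.54445419 0.35859509 0.016     ]
tray [0.5617703  0.22189517 0.016     ]
tray [0.42735265 0.20073539 0.016     ]
tray [0.40598965 0.33638689 0.016     ]
base [0.56765747 0.01563626 0.02      ]
base [ 0.58470314 -0.27334812  0.02      ]
base [ 0.47705528 -0.27913461  0.02      ]
base [0.45942303 0.0090283  0.02      ]
spool [ 0.72579426 -0.02425573  0.04      ]
gear [0.3847134  0.05678219 0.024     ]
drv [0.77063448 0.23889861 0.01      ]
drv2 [0.5736321  0.20309505 0.005     ]
```

View pics/crop.png

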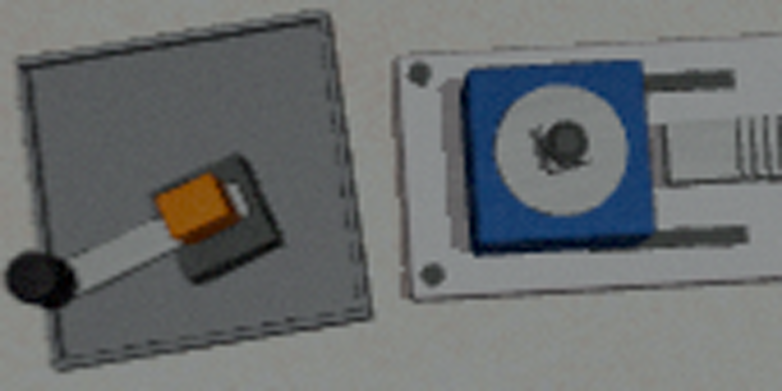

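The views show the crank in the tray, with its grip at about (181,244) px and its knob at (148,260), so crank yaw is about 119°. The clamp's shaft is at about (347,221) px. I'll move the wrist camera over the shaft to see which way the square faces.

Call:
{"fn": "apply_moves", "kwargs": {
  "gripper": [0.085, 0.085, 0.085, 0.085, 0.085, 0.085, 0.085, 0.085],
  "translation": [
    [0.056, -0.045, 0],
    [0.112, -0.09, 0],
    [0.168, -0.135, 0],
    [0.224, -0.18, 0],
    [0.28, -0.225, 0],
    [0.336, -0.27, 0],
    [0.392, -0.315, 0],
    [0.45, -0.362, 0]
  ],
  "yaw": [-9, -18, -28, -38, -48, -57, -66, -75]
}}

```text
time_s: 1.15
eef_pos: [0.4813, -0.1824, 0.2086]
ee_rot: [-2.119, -2.318, -0.001]
force: [0.3, -0.4, -0.3]
finger_gap: 1.0
```

Call:
{"fn": "apply_moves", "kwargs": {
  "gripper": [0.085, 0.085, 0.085],
  "translation": [
    [0, 0, 0],
    [0, 0, 0],
    [0, 0, 0]
  ],
  "yaw": [0, 0, 0]
}}

```text
time_s: 1.52
eef_pos: [0.4803, -0.1842, 0.2084]
ee_rot: [-2.123, -2.314, 0.001]
force: [-0.5, 0.2, -0.4]
finger_gap: 0.998
```

```bash
cat >> h.py <<'E'
def tool():
    s=get_state(); M=R.from_rotvec(s["ee_rot"]).as_matrix(); return s,M,np.degrees(np.arctan2(M[1,1],M[0,1]))
def go(p,az):
    "shift along tool axes and yaw to put TCP at p with tool y at azimuth az"
    s,M,a=tool(); t=M.T@(np.array(p)-s["eef_pos"]); print("t",s["time_s"],"pos",s["eef_pos"].round(4),"az",a.round(2),"q7",s["q"][6].round(2),"-> shift",t.round(4),"yaw",-((az-a+180)%360-180))
E
python3 - <<'E'
from h import *
s,M,a=tool(); print(s["time_s"],s["eef_pos"],a,s["q"][6],M.round(3).tolist())
m=camera_model("wrist"); im=snapshot("wrist"); save("w1",im)
print(proj(m,[.516,-.05,.072]), np.array(m["view"]).round(3).tolist())
u,v=proj(m,[.516,-.05,.085]).astype(int); c=im[max(0,v-90):v+90,max(0,u-90):u+90]; print(u,v)
big=np.hstack([cv2.resize(im,(560,420)),]); save("w1c",cv2.resize(c,None,fx=3.3,fy=3.3,interpolation=cv2.INTER_CUBIC))
E
```

```text
1.525 [ 0.48031347 -0.18424564  0.20839188] 4.942153518942015 0.18657116801868517 [[-0.086, 0.996, -0.001], [0.996, 0.086, 0.0], [0.0, -0.001, -1.0]]
[341.19250198  44.24632127] [[0.996, 0.086, -0.001, -0.462], [-0.083, 0.959, -0.271, 0.253], [-0.022, 0.27, 0.963, -0.318], [0.0, 0.0, 0.0, 1.0]]
343 40
```

View pics/w1c.png

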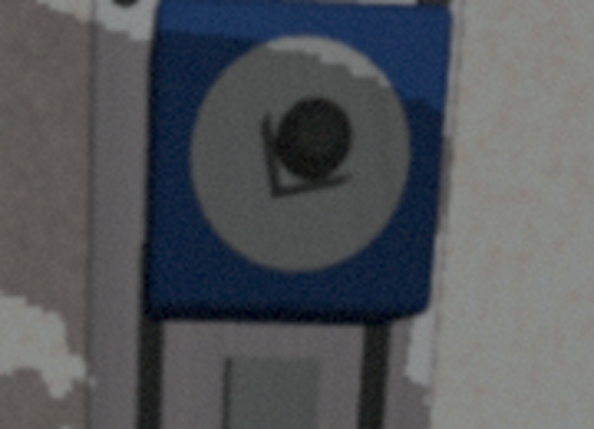

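The wrist crop shows the square's L-shaped edge with its corner near crop pixel (274,193) and the round nose at (315,138). The view is oblique, so I'll move closer and more directly above it.

Call:
{"fn": "apply_moves", "kwargs": {
  "gripper": [0.085, 0.085, 0.085, 0.085, 0.085],
  "translation": [
    [0.04, 0.02, 0.02],
    [0.08, 0.047, 0.04],
    [0.08, 0.047, 0.04],
    [0.08, 0.047, 0.04],
    [0.08, 0.047, 0.04]
  ],
  "yaw": [0, 0, 0, 0, 0]
}}

```text
time_s: 2.2
eef_pos: [0.5198, -0.1025, 0.1688]
ee_rot: [-2.127, -2.312, 0.002]
force: [-0.6, -0.4, -0.7]
finger_gap: 0.997
```

```bash
python3 - <<'E'
from h import *
s,M,a=tool(); print(s["time_s"],s["eef_pos"],a)
m=camera_model("wrist"); im=snapshot("wrist"); np.savez("w2.npz",im=im,**{k:np.array(m[k]) for k in m}); V=np.array(m["view"]); print(-V[:3,:3].T@V[:3,3])
u,v=proj(m,[.516,-.05,.085]).astype(int); print(u,v)
# rectify to plane z=0.088, 0.1mm/px, axes: right=+x... centred (.516,-.05), 40mm box
N=400; g=np.array([[proj(m,[.516+(N/2-i)*2e-4*1,-.05+(N/2-j)*2e-4,.080]) for j in range(N)] for i in range(N)]).astype(np.float32)
r=cv2.remap(im,g[...,0],g[...,1],cv2.INTER_CUBIC); r=cv2.convertScaleAbs(r,alpha=1.8); save("w2r",cv2.resize(r,(600,600)))
E
```

```text
2.2 [ 0.51981565 -0.10253115  0.16877461] 4.75782754811918
[ 0.51362704 -0.03504442  0.33388284]
285 141
```

View pics/w2r.png

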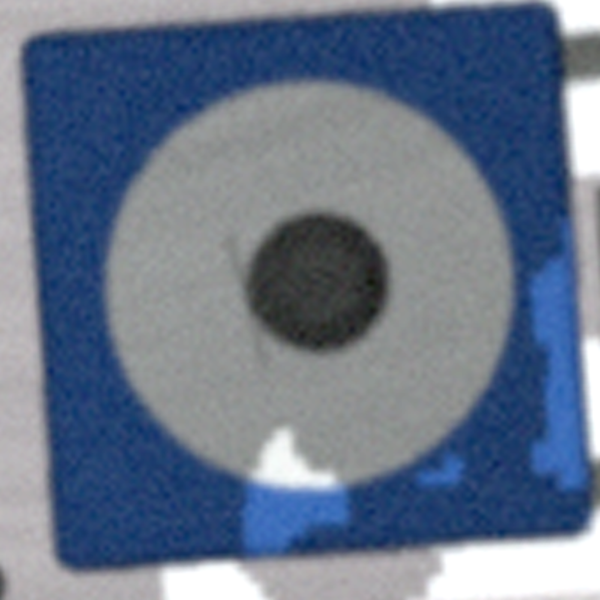

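The rectified view (7.5 px/mm, up is +x) puts the nose at (318,282) and one square side from (232,237) to (266,357). The square's azimuth is therefore about 16° mod 90, and the shaft axis is at about (0.518, -0.052). Next is the crank.

```bash
python3 -c "
from h import *
go([.469,.268,.17],28.6)"
```

```text
t 2.25 pos [ 0.5199 -0.1023  0.1688] az 4.77 q7 -0.02 -> shift [ 0.3733 -0.0199 -0.0014] yaw -23.827005469969492
```

Call:
{"fn": "apply_moves", "kwargs": {
  "gripper": [0.085, 0.085, 0.085, 0.085, 0.085, 0.085, 0.085, 0.085],
  "translation": [
    [0.06, -0.003, 0],
    [0.12, -0.006, 0],
    [0.18, -0.01, 0],
    [0.24, -0.013, 0],
    [0.3, -0.016, 0],
    [0.373, -0.02, 0],
    [0.373, -0.02, 0],
    [0.373, -0.02, 0]
  ],
  "yaw": [-4, -8, -12, -16, -20, -24, -24, -24]
}}

```text
time_s: 3.25
eef_pos: [0.4691, 0.2673, 0.1688]
ee_rot: [1.6, 2.703, -0.002]
force: [0.1, -0.5, -1.1]
finger_gap: 0.993
```

```bash
python3 - <<'E'
from h import *
go([.469,.268,.17],28.6)
m=camera_model("wrist"); im=snapshot("wrist"); V=np.array(m["view"]); print(-V[:3,:3].T@V[:3,3])
hsv=cv2.cvtColor(im,cv2.COLOR_RGB2HSV); k=cv2.inRange(hsv,(8,130,90),(25,255,255))
c=max(cv2.findContours(k,0,2)[0],key=cv2.contourArea); print(cv2.minAreaRect(c), k.sum()/255)
pts=np.array([onz(m,*p[0],.076)[:2]*1000 for p in c]).astype(np.float32); r=cv2.minAreaRect(pts); print(r)
print(proj(m,[.469,.268,.076])); save("w3",cv2.convertScaleAbs(im,alpha=1.5))
E
```

```text
t 3.25 pos [0.4691 0.2673 0.1688] az 28.77 q7 -0.38 -> shift [ 0.0007  0.0002 -0.0012] yaw 0.16598176701330658
[0.43562873 0.32660163 0.33385083]
((287.5, 209.5), (29.0, 23.0), 90.0) 645.0
((471.335205078125, 266.7539367675781), (18.75115966796875, 24.334468841552734), 28.383514404296875)
[285.7986356  207.01894756]
```

View pics/w3.png

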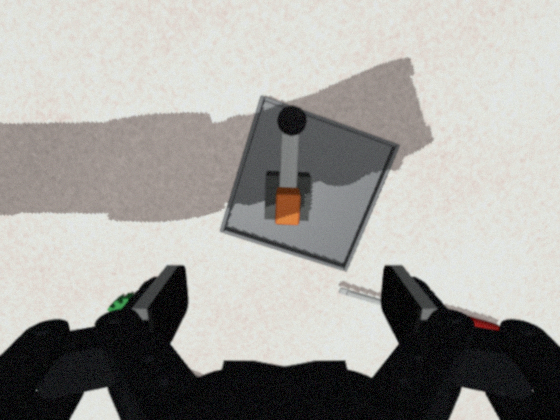

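The crank sits in the tray with its block at (287,209) px and its knob at (291,120). The tool is within 2 mm and 0.5° of it, so I'll descend and grip.

Call:
{"fn": "apply_moves", "kwargs": {
  "gripper": [0.085, 0.085, 0.085, 0.085, 0.0, 0.0, 0.0, 0.0],
  "translation": [
    [-0.001, 0.001, 0.045],
    [-0.001, 0.001, 0.09],
    [-0.001, 0.001, 0.128],
    [-0.001, 0.001, 0.128],
    [-0.001, 0.001, 0.128],
    [-0.001, 0.001, 0.128],
    [-0.001, 0.001, 0.128],
    [-0.001, 0.001, 0.128]
  ],
  "yaw": [0, 0, 0, 0, 0, 0, 0, 0]
}}

```text
time_s: 4.3
eef_pos: [0.4718, 0.2657, 0.0417]
ee_rot: [1.602, 2.7, 0.0]
force: [0.2, 0.2, 5.8]
finger_gap: 0.214
```

Call:
{"fn": "apply_moves", "kwargs": {
  "gripper": [0.0, 0.0, 0.0],
  "translation": [
    [0, 0, 0],
    [0, 0, 0],
    [0, 0, 0]
  ],
  "yaw": [0, 0, 0]
}}

```text
time_s: 4.68
eef_pos: [0.4717, 0.2656, 0.0418]
ee_rot: [1.602, 2.7, -0.0]
force: [0.4, -0.0, 2.5]
finger_gap: 0.212
```

Call:
{"fn": "apply_moves", "kwargs": {
  "gripper": [0, 0, 0, 0, 0],
  "translation": [
    [0, 0, -0.03],
    [0, 0, -0.085],
    [0, 0, -0.14],
    [0, 0, -0.14],
    [0, 0, -0.14]
  ],
  "yaw": [0, 0, 0, 0, 0]
}}

```text
time_s: 5.3
eef_pos: [0.4705, 0.2646, 0.1804]
ee_rot: [1.603, 2.701, -0.005]
force: [-0.6, -1.2, -4.5]
finger_gap: 0.215
```

```bash
python3 - <<'E'
from h import *
go([.518,-.0517,.18],106)
s,M,a=tool(); m=camera_model("wrist"); im=snapshot("wrist"); save("w4",im)
zt=s["eef_pos"][2]+.034
hsv=cv2.cvtColor(im,cv2.COLOR_RGB2HSV); k=cv2.inRange(hsv,(8,130,70),(25,255,255))
c=max(cv2.findContours(k,0,2)[0],key=cv2.contourArea); b=cv2.boundingRect(c); print(b,s["force"],s["torque"])
# predicted block corners if axis at TCP
for dx in(-.013,.013):
  for z in(zt,zt-.032): print(dx,z.round(3),proj(m,s["eef_pos"]+M@[dx,0,s["eef_pos"][2]-z]))
E
```

```text
t 5.3 pos [0.4705 0.2646 0.1804] az 28.63 q7 -0.38 -> shift [-0.3004 -0.1099  0.0014] yaw -77.36712932710878
(262, 235, 46, 67) [-0.64386418 -1.22967462 -4.48252194] [-0.07770581  0.0264261   0.0089806 ]
-0.013 0.214 [286.36049262 307.52240978]
-0.013 0.182 [285.991088   275.56509535]
0.013 0.214 [286.48622354 254.10362427]
0.013 0.182 [286.07577713 230.20448345]
```

View pics/w4.png

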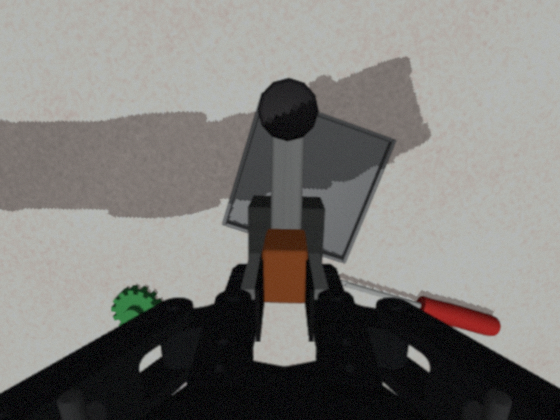

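The lifted crank is held straight, with the block at (285,268) px and about 2 mm toward the knob from the TCP, so I'll compensate for that. Moving over the shaft, turned to align with the square.

Call:
{"fn": "apply_moves", "kwargs": {
  "gripper": [0, 0, 0, 0, 0, 0, 0, 0],
  "translation": [
    [-0.04, -0.014, 0],
    [-0.08, -0.028, 0],
    [-0.12, -0.043, 0],
    [-0.16, -0.057, 0],
    [-0.2, -0.072, 0],
    [-0.24, -0.086, 0],
    [-0.28, -0.1, 0],
    [-0.301, -0.1076, 0]
  ],
  "yaw": [-10, -20, -30, -39, -49, -59, -69, -77.4]
}}

```text
time_s: 6.35
eef_pos: [0.5185, -0.0546, 0.1783]
ee_rot: [0.44, -3.103, 0.005]
force: [1.0, 0.5, -4.2]
finger_gap: 0.213
```

Call:
{"fn": "apply_moves", "kwargs": {
  "gripper": [0, 0, 0],
  "translation": [
    [0, 0, 0],
    [0, 0, 0],
    [0, 0, 0]
  ],
  "yaw": [0, 0, 0]
}}

```text
time_s: 6.72
eef_pos: [0.5181, -0.0529, 0.1781]
ee_rot: [0.442, -3.102, 0.003]
force: [0.4, 0.0, -4.0]
finger_gap: 0.213
```

```bash
python3 - <<'E'
from h import *
go([.5201,-.0511,.144],106); s=get_state(); print(s["force"],s["torque"])
E
```

```text
t 6.725 pos [ 0.5181 -0.0529  0.1781] az 106.23 q7 1.32 -> shift [-0.0027  0.0012  0.034 ] yaw 0.22584624265135744
[ 0.40059121  0.04153521 -3.9873887 ] [-0.00193439 -0.03580864 -0.03021834]
```

Call:
{"fn": "apply_moves", "kwargs": {
  "gripper": [0, 0, 0, 0],
  "translation": [
    [-0.0027, 0.0012, 0.02],
    [-0.0027, 0.0012, 0.04],
    [-0.0027, 0.0012, 0.042],
    [-0.0027, 0.0012, 0.042]
  ],
  "yaw": [0, 0, 0, 0]
}}

```text
time_s: 7.22
eef_pos: [0.5205, -0.0503, 0.1366]
ee_rot: [0.444, -3.103, 0.003]
force: [-0.0, -0.2, -3.2]
finger_gap: 0.215
```

Call:
{"fn": "apply_moves", "kwargs": {
  "gripper": [0, 0, 0],
  "translation": [
    [0, 0, 0.002],
    [0, 0, 0.004],
    [0, 0, 0.004]
  ],
  "yaw": [0, 0, 0]
}}

```text
time_s: 7.6
eef_pos: [0.5205, -0.0504, 0.1327]
ee_rot: [0.444, -3.103, 0.003]
force: [0.1, 1.0, -4.5]
finger_gap: 0.214
```

Call:
{"fn": "apply_moves", "kwargs": {
  "gripper": [0, 0, 0],
  "translation": [
    [0, 0, 0.002],
    [0, 0, 0.004],
    [0, 0, 0.004]
  ],
  "yaw": [0, 0, 0]
}}

```text
time_s: 7.98
eef_pos: [0.5205, -0.0504, 0.1286]
ee_rot: [0.444, -3.103, 0.003]
force: [1.0, 0.1, -5.2]
finger_gap: 0.215
```

Call:
{"fn": "apply_moves", "kwargs": {
  "gripper": [0, 0, 0],
  "translation": [
    [0, 0, 0.001],
    [0, 0, 0.003],
    [0, 0, 0.003]
  ],
  "yaw": [0, 0, 0]
}}

```text
time_s: 8.35
eef_pos: [0.5206, -0.0504, 0.1254]
ee_rot: [0.444, -3.103, 0.003]
force: [0.2, 0.3, -5.2]
finger_gap: 0.215
```

Call:
{"fn": "apply_moves", "kwargs": {
  "gripper": [0, 0, 0],
  "translation": [
    [0, 0, 0.001],
    [0, 0, 0.003],
    [0, 0, 0.003]
  ],
  "yaw": [0, 0, 0]
}}

```text
time_s: 8.72
eef_pos: [0.5206, -0.0504, 0.1223]
ee_rot: [0.444, -3.103, 0.003]
force: [0.2, -0.4, -3.5]
finger_gap: 0.212
```

Call:
{"fn": "apply_moves", "kwargs": {
  "gripper": [0, 0, 0],
  "translation": [
    [0, 0, 0.001],
    [0, 0, 0.002],
    [0, 0, 0.002]
  ],
  "yaw": [0, 0, 0]
}}

```text
time_s: 9.1
eef_pos: [0.5206, -0.0504, 0.1202]
ee_rot: [0.444, -3.103, 0.003]
force: [0.0, 0.9, -4.5]
finger_gap: 0.215
```

Slipped over the square with no contact force. I'll continue down to the collar.

Call:
{"fn": "apply_moves", "kwargs": {
  "gripper": [0, 0, 0, 0],
  "translation": [
    [0, 0, 0.002],
    [0, 0, 0.004],
    [0, 0, 0.007],
    [0, 0, 0.007]
  ],
  "yaw": [0, 0, 0, 0]
}}

```text
time_s: 9.6
eef_pos: [0.5205, -0.0504, 0.1129]
ee_rot: [0.444, -3.103, 0.003]
force: [0.1, -0.1, -4.0]
finger_gap: 0.213
```

Call:
{"fn": "apply_moves", "kwargs": {
  "gripper": [0, 0, 0],
  "translation": [
    [0, 0, 0.001],
    [0, 0, 0.003],
    [0, 0, 0.004]
  ],
  "yaw": [0, 0, 0]
}}

```text
time_s: 9.98
eef_pos: [0.5208, -0.0501, 0.1096]
ee_rot: [0.444, -3.104, 0.003]
force: [-1.6, -0.6, 9.7]
finger_gap: 0.213
```

The crank is home: contact at z = 0.1096 against 0.1098 predicted. Now I'll wind clockwise (+yaw) about the socket axis, watching the torque.

Call:
{"fn": "apply_moves", "kwargs": {
  "gripper": [0, 0, 0, 0],
  "translation": [
    [0, -0.0003, -0.0004],
    [0.0001, -0.0006, -0.0004],
    [0.0002, -0.0009, -0.0004],
    [0.0002, -0.0009, -0.0004]
  ],
  "yaw": [8, 16, 24, 24]
}}

```text
time_s: 10.48
eef_pos: [0.5209, -0.0515, 0.1099]
ee_rot: [-0.208, -3.129, 0.007]
force: [1.7, -0.8, -3.8]
finger_gap: 0.215
```

```bash
cat > st.py <<'E'
from h import *
s,M,a=tool(); T=[]
print("t",s["time_s"],"pos",s["eef_pos"].round(4),"az",a.round(2),"q7",s["q"][6].round(2),"gap",s["finger_gap"].round(3),"F",s["force"].round(1),"T",s["torque"].round(3),"Ftool",(M.T@s["force"]).round(1),"tau7",s["joint_torque"][6].round(3))
E
python3 st.py
```

```text
Traceback (most recent call last):
  File "st.py", line 3, in <module>
    print("t",s["time_s"],"pos",s["eef_pos"].round(4),"az",a.round(2),"q7",s["q"][6].round(2),"gap",s["finger_gap"].round(3),"F",s["force"].round(1),"T",s["torque"].round(3),"Ftool",(M.T@s["force"]).round(1),"tau7",s["joint_torque"][6].round(3))
                                                                                                    ^^^^^^^^^^^^^^^^^^^^^
AttributeError: 'float' object has no attribute 'round'
```

```bash
sed -i 's/"gap",s\["finger_gap"\].round(3),//' st.py; python3 st.py
```

```text
t 10.475 pos [ 0.5209 -0.0515  0.1099] az 82.41 q7 0.89 F [ 1.7 -0.8 -3.8] T [-0.488 -0.395  0.284] Ftool [-1.9 -0.5  3.8] tau7 -0.571
```

Call:
{"fn": "apply_moves", "kwargs": {
  "gripper": [0, 0, 0, 0],
  "translation": [
    [0, -0.0003, 0],
    [0.0001, -0.0006, 0],
    [0.0002, -0.0009, 0],
    [0.0002, -0.0009, 0]
  ],
  "yaw": [8, 16, 24, 24]
}}

```text
time_s: 10.98
eef_pos: [0.5204, -0.0523, 0.1099]
ee_rot: [-0.848, -3.02, 0.009]
force: [0.6, -1.1, -3.2]
finger_gap: 0.214
```

```bash
python3 st.py
```

```text
t 10.975 pos [ 0.5204 -0.0523  0.1099] az 58.63 q7 0.57 F [ 0.6 -1.1 -3.2] T [-0.254 -0.131  0.22 ] Ftool [-1.1 -0.6  3.2] tau7 -0.562
```

Call:
{"fn": "apply_moves", "kwargs": {
  "gripper": [0, 0, 0],
  "translation": [
    [0, -0.0002, 0],
    [0, -0.0004, 0],
    [0, -0.0004, 0]
  ],
  "yaw": [6, 12, 12]
}}

```text
time_s: 11.35
eef_pos: [0.52, -0.0526, 0.1099]
ee_rot: [-1.153, -2.918, 0.01]
force: [0.2, -1.2, -2.8]
finger_gap: 0.215
```

```bash
python3 - <<'E'
exec(open('st.py').read())
im=snapshot("top"); save("t5",cv2.resize(im[180:265,300:470],None,fx=4.5,fy=4.5,interpolation=cv2.INTER_CUBIC))
E
```

```text
t 11.35 pos [ 0.52   -0.0526  0.1099] az 46.88 q7 0.41 F [ 0.2 -1.2 -2.8] T [-0.18  -0.069  0.284] Ftool [-1.  -0.7  2.8] tau7 -0.546
```

View pics/t5.png

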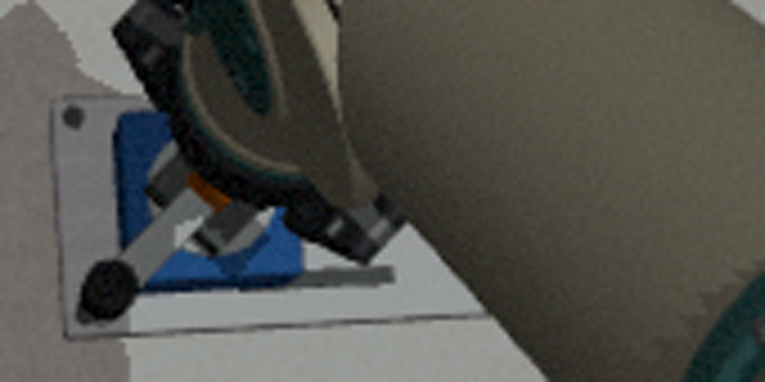

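The arm hides the jaws in the top view. The crank is engaged, with its knob at (108,288) px. From here I go by feel in 5° steps.

Call:
{"fn": "apply_moves", "kwargs": {
  "gripper": [0, 0],
  "translation": [
    [0, -0.0002, 0],
    [0, -0.0002, 0]
  ],
  "yaw": [5, 5]
}}

```text
time_s: 11.65
eef_pos: [0.5199, -0.0527, 0.1099]
ee_rot: [-1.274, -2.867, 0.011]
force: [-0.3, -0.1, -1.9]
finger_gap: 0.214
```

```bash
python3 st.py
```

```text
t 11.65 pos [ 0.5199 -0.0527  0.1099] az 42.07 q7 0.35 F [-0.3 -0.1 -1.9] T [-0.167 -0.128  0.387] Ftool [ 0.1 -0.3  1.9] tau7 -0.537
```

Call:
{"fn": "apply_moves", "kwargs": {
  "gripper": [0, 0],
  "translation": [
    [0, -0.0002, 0],
    [0, -0.0002, 0]
  ],
  "yaw": [5, 5]
}}

```text
time_s: 11.9
eef_pos: [0.5197, -0.0528, 0.1099]
ee_rot: [-1.394, -2.811, 0.011]
force: [0.3, -1.0, -1.6]
finger_gap: 0.209
```

```bash
python3 st.py; python3 -c "
from h import *
s,M,a=tool(); p=s['eef_pos']; print(s['joint_torque'].round(2), (s['torque']-np.cross(p,s['force'])).round(3))"
```

```text
t 11.9 pos [ 0.5197 -0.0528  0.1099] az 37.26 q7 0.28 F [ 0.3 -1.  -1.6] T [-0.194 -0.125  0.323] Ftool [-1.  -0.4  1.6] tau7 -0.537
[ -0.1  -48.91  -4.78 -13.16  -0.5   -0.    -0.54] [-0.394 -1.011  0.844]
```

Call:
{"fn": "apply_moves", "kwargs": {
  "gripper": [0, 0],
  "translation": [
    [0, -0.0002, 0],
    [0, -0.0002, 0]
  ],
  "yaw": [5, 5]
}}

```text
time_s: 12.15
eef_pos: [0.5195, -0.0528, 0.1099]
ee_rot: [-1.511, -2.75, 0.011]
force: [-0.2, -0.2, -1.5]
finger_gap: 0.214
```

```bash
python3 st.py
```

```text
t 12.15 pos [ 0.5195 -0.0528  0.1099] az 32.45 q7 0.22 F [-0.2 -0.2 -1.5] T [-0.221 -0.056  0.431] Ftool [-0.1 -0.2  1.5] tau7 -0.581
```

Call:
{"fn": "apply_moves", "kwargs": {
  "gripper": [0],
  "translation": [
    [0, -0.0001, 0]
  ],
  "yaw": [2]
}}

```text
time_s: 12.28
eef_pos: [0.5194, -0.0529, 0.1099]
ee_rot: [-1.556, -2.725, 0.011]
force: [0.4, -1.8, -2.1]
finger_gap: 0.215
```

```bash
python3 st.py
```

```text
t 12.275 pos [ 0.5194 -0.0529  0.1099] az 30.54 q7 0.2 F [ 0.4 -1.8 -2.1] T [-0.245 -0.053  0.688] Ftool [-1.7 -0.6  2.1] tau7 -0.405
```

Call:
{"fn": "apply_moves", "kwargs": {
  "gripper": [0, 0],
  "translation": [
    [0, -0.0001, 0],
    [0, -0.0001, 0]
  ],
  "yaw": [3, 3]
}}

```text
time_s: 12.52
eef_pos: [0.5193, -0.0529, 0.1099]
ee_rot: [-1.624, -2.685, 0.012]
force: [0.3, -1.2, -2.3]
finger_gap: 0.214
```

```bash
python3 st.py
```

```text
t 12.525 pos [ 0.5193 -0.0529  0.1099] az 27.66 q7 0.16 F [ 0.3 -1.2 -2.3] T [-0.21  -0.007  0.72 ] Ftool [-1.2 -0.2  2.4] tau7 -0.839
```

The torque rose from 0.55 to 0.84 N m, which is about 24 N of squeeze. A 1° step should confirm it.

Call:
{"fn": "apply_moves", "kwargs": {
  "gripper": [0, 0, 0],
  "translation": [
    [0, 0, 0],
    [0, 0, 0],
    [0, 0, 0]
  ],
  "yaw": [1, 1, 1]
}}

```text
time_s: 12.9
eef_pos: [0.5193, -0.0529, 0.1099]
ee_rot: [-1.647, -2.671, 0.012]
force: [0.2, -1.7, -0.7]
finger_gap: 0.216
```

```bash
python3 st.py
```

```text
t 12.9 pos [ 0.5193 -0.0529  0.1099] az 26.69 q7 0.15 F [ 0.2 -1.7 -0.7] T [-0.256  0.003  0.839] Ftool [-1.6 -0.6  0.7] tau7 -0.873
```

Squeeze is about 27 N, so it's snug. I'll back off 5° within the socket slack to unload, then lift.

Call:
{"fn": "apply_moves", "kwargs": {
  "gripper": [0, 0, 0, 0],
  "translation": [
    [0, 0.0002, 0],
    [0, 0.0002, 0],
    [0, 0.0002, -0.004],
    [0, 0.0002, -0.008]
  ],
  "yaw": [-5, -5, -5, -5]
}}

```text
time_s: 13.4
eef_pos: [0.5194, -0.0527, 0.118]
ee_rot: [-1.53, -2.739, 0.012]
force: [0.1, 0.4, -4.1]
finger_gap: 0.212
```

```bash
python3 st.py
```

```text
t 13.4 pos [ 0.5194 -0.0527  0.118 ] az 31.61 q7 0.22 F [ 0.1  0.4 -4.1] T [-0.119 -0.087  0.028] Ftool [0.3 0.3 4.1] tau7 -0.046
```

It's coming off freely. Lifting clear.

Call:
{"fn": "apply_moves", "kwargs": {
  "gripper": [0, 0, 0, 0, 0],
  "translation": [
    [0, 0, -0.012],
    [0, 0, -0.03],
    [0, 0, -0.06],
    [0, 0, -0.06],
    [0, 0, -0.06]
  ],
  "yaw": [0, 0, 0, 0, 0]
}}

```text
time_s: 14.02
eef_pos: [0.5191, -0.0526, 0.1777]
ee_rot: [-1.53, -2.738, 0.013]
force: [-0.0, 0.6, -5.1]
finger_gap: 0.213
```

```bash
python3 st.py; python3 -c "
from h import *
go([.480,.273,.178],28.6)"
```

```text
t 14.025 pos [ 0.5191 -0.0526  0.1777] az 31.59 q7 0.27 F [-0.   0.6 -5.1] T [-0.011  0.045  0.009] Ftool [0.5 0.3 5.1] tau7 0.0
t 14.025 pos [ 0.5191 -0.0526  0.1777] az 31.59 q7 0.27 -> shift [ 0.2978  0.1372 -0.0015] yaw 2.991912982963015
```

Call:
{"fn": "apply_moves", "kwargs": {
  "gripper": [0, 0, 0, 0, 0, 0, 0, 0],
  "translation": [
    [0.045, 0.021, 0],
    [0.09, 0.042, 0],
    [0.135, 0.063, 0],
    [0.18, 0.083, 0],
    [0.225, 0.104, 0],
    [0.27, 0.125, 0],
    [0.298, 0.137, 0],
    [0.298, 0.137, 0]
  ],
  "yaw": [1, 1, 1, 2, 2, 3, 3, 3]
}}

```text
time_s: 15.02
eef_pos: [0.4776, 0.2764, 0.1753]
ee_rot: [-1.593, -2.699, 0.013]
force: [-0.6, -0.1, -4.5]
finger_gap: 0.215
```

Call:
{"fn": "apply_moves", "kwargs": {
  "gripper": [0, 0, 0, 0, 0, 0],
  "translation": [
    [0, 0, 0.03],
    [0, 0, 0.07],
    [0, 0, 0.11],
    [0, 0, 0.127],
    [0, 0, 0.127],
    [0, 0, 0.127]
  ],
  "yaw": [0, 0, 0, 0, 0, 0]
}}

```text
time_s: 15.78
eef_pos: [0.4772, 0.2765, 0.0494]
ee_rot: [-1.594, -2.7, 0.01]
force: [-0.0, 0.3, -3.1]
finger_gap: 0.213
```

```bash
python3 - <<'E'
exec(open('st.py').read())
im=snapshot("top"); save("t6",cv2.resize(im[170:300,120:480],None,fx=2.2,fy=2.2,interpolation=cv2.INTER_CUBIC))
E
```

```text
t 15.775 pos [0.4772 0.2765 0.0494] az 28.89 q7 -0.47 F [-0.   0.3 -3.1] T [ 0.016 -0.027 -0.007] Ftool [0.2 0.1 3.1] tau7 0.002
```

View pics/t6.png

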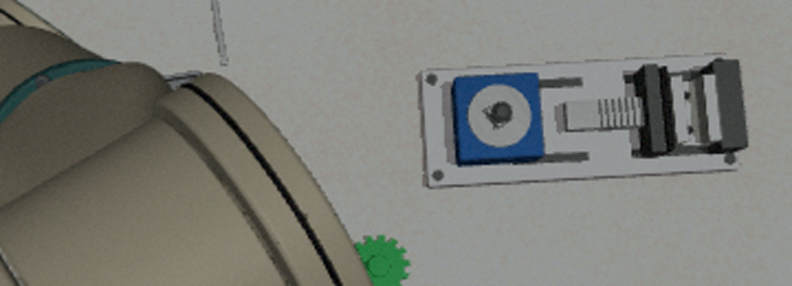

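The top view shows the moving jaw at (655,110) against the bracket, with the bracket against the fixed jaw. Now I'll set the crank down on the tray floor.

Call:
{"fn": "apply_moves", "kwargs": {
  "gripper": [0, 0, 0, 0],
  "translation": [
    [0, 0, 0.003],
    [0, 0, 0.006],
    [0, 0, 0.0075],
    [0, 0, 0.008]
  ],
  "yaw": [0, 0, 0, 0]
}}

```text
time_s: 16.32
eef_pos: [0.4772, 0.2766, 0.0417]
ee_rot: [-1.594, -2.7, 0.009]
force: [-0.6, 0.1, -1.5]
finger_gap: 0.213
```

Call:
{"fn": "apply_moves", "kwargs": {
  "gripper": [0, 0, 0],
  "translation": [
    [0, 0, 0.0005],
    [0, 0, 0.001],
    [0, 0, 0.001]
  ],
  "yaw": [0, 0, 0]
}}

```text
time_s: 16.7
eef_pos: [0.4775, 0.2767, 0.0416]
ee_rot: [-1.594, -2.701, 0.009]
force: [-1.1, -1.6, 5.4]
finger_gap: 0.214
```

Floor contact felt. Opening, then retreating straight up.

Call:
{"fn": "apply_moves", "kwargs": {
  "gripper": [0.05, 0.085, 0.085, 0.085, 0.085],
  "translation": [
    [0, 0, 0],
    [0, 0, 0],
    [0, 0, 0],
    [0, 0, 0],
    [0, 0, 0]
  ],
  "yaw": [0, 0, 0, 0, 0]
}}

```text
time_s: 17.32
eef_pos: [0.4775, 0.2767, 0.0415]
ee_rot: [-1.594, -2.701, 0.009]
force: [0.5, 1.1, 0.5]
finger_gap: 0.995
```

Call:
{"fn": "apply_moves", "kwargs": {
  "gripper": [0.085, 0.085, 0.085, 0.085, 0.085, 0.085],
  "translation": [
    [0, 0, -0.02],
    [0, 0, -0.05],
    [0, 0, -0.1],
    [0, 0, -0.15],
    [0, 0, -0.15],
    [0, 0, -0.15]
  ],
  "yaw": [0, 0, 0, 0, 0, 0]
}}

```text
time_s: 18.08
eef_pos: [0.4783, 0.2765, 0.1912]
ee_rot: [-1.594, -2.701, 0.01]
force: [0.3, -0.4, -0.9]
finger_gap: 0.993
```

```bash
python3 - <<'E'
exec(open('st.py').read())
im=snapshot("wrist"); im2=snapshot("scene"); save("w7",np.hstack([cv2.resize(im,(400,300)),cv2.resize(im2[120:360,80:480],(400,300))]))
E
```

```text
t 18.075 pos [0.4783 0.2765 0.1912] az 28.88 q7 -0.36 F [ 0.3 -0.4 -0.9] T [-0.001 -0.045 -0.015] Ftool [-0.5  0.1  0.9] tau7 0.003
```

View pics/w7.png

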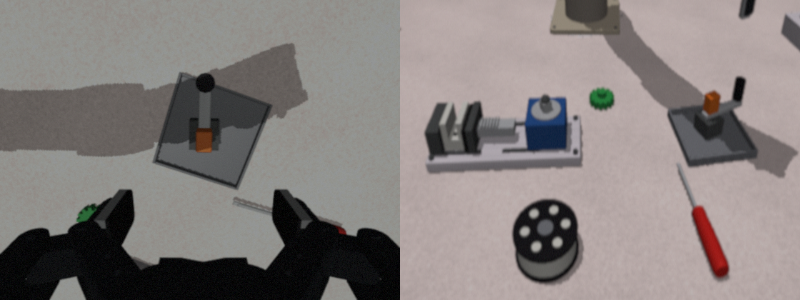

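The crank stands upright and free in the tray, the bracket is upright between the jaws, and the bystanders have not moved. Handing in.

```bash
python3 -c "
from h import *
print(finish_job())"
```

```text
the job is handed in; nothing more can be done
None
```

I carried out the whole task and handed it in at about 18 s on the robot's clock, well under the 72 s limit. No verdict was reported.

- **Fit:** I read the square as facing about 16° mod 90 from the wrist camera. The crank slid over it with almost no resistance and touched the collar at tool height 0.1096 m, where 0.1098 m was predicted.
- **Winding:** I turned the crank clockwise about 80°. The last joint's torque rose from a drag of about 0.55 N m to 0.87 N m, which puts the squeeze at about 27 N. I then backed off 5° within the socket's slack and lifted the crank off freely.
- **Return:** I set the crank down on the tray floor by feel, opened the gripper and moved straight up, clear of everything.

**Last checks:** the final pictures show the crank upright and well inside the tray, and the bracket upright between the jaws. The spool, gear and screwdriver look unmoved by eye; I did not measure their positions again.

**Limits of the checks:** the squeeze is worked out from torque, not measured directly. During winding the wrist's twist reading was noisy and often lower than the joint torque. At the end the two nearly agreed, at 0.84 and 0.87 N m. I did not check the squeeze again after lifting the crank off, except by seeing the jaw still closed on the bracket.

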